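# Tap test of a printer bed's corner sensors

## Robot

A 6-joint arm with a two-finger parallel gripper is mounted at the origin on the work surface. World frame = base frame: x ahead of the robot, y to its left, z up, the work surface at z = 0. Lengths are in mm, angles in rad, forces in N, time in s.
With the tool pointing down it reaches from about 300 to 775 mm from the base axis. Payload 14.6 kg.
Tool frame: the origin (TCP) lies midway between the tips of the shut fingers; the grasp point (between the pads) lies 19 mm behind it (manip.hold_point_z is the distance from the TCP to the grasp point, in mm); z points along the fingers, y is the direction in which the jaws open and shut (so a half turn about z gives the same grasp; the last joint's range is limited). The gripper opens to 94 mm and grips with 3 to 60 N. Pads are 16 mm wide; open, the fingers measure 119 mm over their backs; the gripper's body (75 mm by 177 mm) begins 78 mm behind the grasp point.
Start: joints at [-1.375, 0.3, 1.521, -0, 1.321, -0.067], TCP at [142.875, -531.108, 180.346] pointing down, gripper open.
Joint ranges: [-3.03, 3.03], [-0.79, 2.21], [0.23, 2.52], [-1.04, 4.18], [0, 3.07], [-2.55, 2.55]. Speed limits (rad/s): [2.22, 2.22, 2.57, 3.14, 3.14, 3.14].

## Interface

Orientations are given as [roll, pitch, yaw] about the fixed x, y, z axes, in that order (R = Rz(yaw) Ry(pitch) Rx(roll)).
In Python, from cell import manip gives the robot as it stands.
- The arm moves only by the shell command python3 -m crank 'ROWS' [OPENING] [FORCE]. ROWS is JSON, a list of rows, each an object with "offset": the shift along the world's x, y, z in m, a list of three; "spin": the turn about the world's z in degrees. In form: [{"offset": [dx, dy, dz], "spin": spin}, ...]. A call has exactly 8 rows; each row is the pose to reach, as a shift and turn from the pose measured when the call began; what a row does not reach only later rows make up. A row lasts 1/12 s, in which the tool goes at most 41.7 mm and 7.16 degrees, less where a joint would pass 70% of its speed; a pose out of reach is approached as far as the arm can. A call with a gripper value outside its range is refused whole. OPENING is the opening, from 0 (shut) to 1 (fully open), set as the call begins (- or left out, the last holds). The fingers move at their own pace and stop on an object; FORCE is the grip in N (left out, the last holds). Time passes only in rows, so rows that repeat a pose let the fingers close, or fill a call up. It gives the time, the measured TCP pose, the force and the opening at its end, in the units of the state.
- manip.read_state(): the state, without advancing time (a new reading comes with each control period).
- manip.camera(name): name is "side" or "top" or "wrist"; returns a dict with "pixels" (384x512x3 uint8, red, green, blue), "fx", "fy", "cx", "cy" (pixels), "k1" (the pictures are not rectified: a ray, as slopes to the right and down, at radius r is drawn at 1 + k1 r^2 times it, then the intrinsics apply), "extrinsics" (4x4, takes a point from world to camera coordinates); the wrist camera has in their place "hand_eye" (4x4, takes a point from camera to tool coordinates, whose origin is the TCP and whose axes are the flange's). Camera axes: x right, y down, z forward; pixel columns grow to the right and rows downward; lengths in mm; the calibration is good to about 2 mm. A picture is of the moment at which its call begins: read the wrist's pose just before it. There is no depth.
- manip.sign_off(): hands the job in, once; it reports no verdict.
Trained networks look in a picture, given as the dict that the camera call returned (one of the last four; its "shot" number tells which), for a name from the list of things; names that differ only in an ending like _2 or _b are one class to them, and where a whole thing is asked for, a point or a joint stands for the part that bears it (a point fixed in the world has none). Each returns a list of dicts, best first, with "conf" (0 to 1); they miss things now and then, are a little off and sometimes report something else, mostly with a low value. They report only what shows in the picture. A call takes as long as a camera call.
- manip.search_frame(picture, name): "location" ([x, y, z] in mm, in world coordinates, good to about 4 mm: the middle of the surface that is visible of it).
- manip.masks_of(picture, name): "mask" (384x512 bool, what is visible of it).
The state is a dict: "clock": time; "joints": joint angles; "qd": joint speeds; "effort": joint torques, N m; "eef_pos": TCP position; "eef_rot": TCP orientation; "wrist_force": force on the tool from outside, world axes, zero at the start; "moment": the same for the moment, N m; "finger_gap": finger opening in mm.
Only numpy, scipy, OpenCV 4.12 (cv2) and the standard library are available. Lean on these libraries where they do the work, as an engineer would, in place of code of your own. Each camera call takes 0.05 s, during which the arm holds its last target. There are 200 camera calls.

## Task

Run the corner-sensor tap test on the print bed standing on the bench: with the fingertips, touch three of the round pads in its corners one after another, each lightly, until the bed just visibly dips, and let the bed come back level after each. First the pad in the corner where the pull-tab edge meets the edge with the brass wiper strip, then the pad diagonally opposite, then the other pad at the pull-tab edge. Do not touch the fourth pad, do not pull the bed up, and leave the printed parts on the bed and everything around it where they are.

Things in the scene. Friction and masses are not known exactly. Their poses are not given: they have to be found in the camera images.
- bed: the print bed unit, bolted to the bench: a dark square plate 200 x 200 mm, 8 mm thick, top 58 mm above the bench, on a central pivot and four springs over an aluminium carriage. Origin on the bench under the plate's centre, z up. A flat pull tab (60 mm wide, standing out 33 mm) is on the middle of the -x edge; a brass nozzle-wiper strip (60 mm long, 12 mm wide, standing 12 mm above the plate) lies along the middle of the +y edge. The unit may stand turned any way round
- pad_tab_strip: round aluminium touch pad 32 mm across and 6 mm high on the bed plate, in the corner where the pull-tab edge and the wiper-strip edge meet (bed x -72, y +72); origin at the centre of its underside, z up, its top 6 mm above the origin (64 mm above the bench when level); moves with the plate. All four pads look alike
- pad_far_plain: round aluminium touch pad 32 mm across and 6 mm high on the bed plate, in the corner diagonally opposite pad_tab_strip, away from both tab and strip (bed x +72, y -72); origin at the centre of its underside, z up, its top 6 mm above the origin (64 mm above the bench when level); moves with the plate. All four pads look alike
- pad_tab_plain: round aluminium touch pad 32 mm across and 6 mm high on the bed plate, in the other corner of the pull-tab edge, away from the wiper strip (bed x -72, y -72); origin at the centre of its underside, z up, its top 6 mm above the origin (64 mm above the bench when level); moves with the plate. All four pads look alike
- pad_far_strip: round aluminium touch pad 32 mm across and 6 mm high on the bed plate, the fourth pad, not to be touched: at the wiper-strip edge, away from the tab (bed x +72, y +72); origin at the centre of its underside, z up, its top 6 mm above the origin (64 mm above the bench when level); moves with the plate. All four pads look alike
- bed_roll (a joint): tilt of the bed plate about the bed's x axis through its centre, rad, 0 = level, range -0.14 to 0.14; positive when the -y side (away from the wiper strip) is down. Springs bring it back, 8 N m/rad; 4 N on a pad tips it 0.036 rad about each axis, the pad sinking about 5 mm; 2 mm of dip, held a tenth of a second, is enough to count, and over 18 N is no longer a light touch
- bed_pitch (a joint): tilt of the bed plate about its y axis, rad, 0 = level, range -0.14 to 0.14; positive when the +x side (away from the pull tab) is down. Same springs as bed_roll
- print_bracket: small orange printed angle bracket standing near the middle of the bed, 34 x 24 mm, 35 mm high; origin at the centre of its underside
- print_gear: white printed gear lying near the middle of the bed, 42 mm across, hub 18 mm high; origin at the centre of its underside
- glue_stick: white glue stick standing on the bench beside the edge of the bed opposite the pull tab, 29 mm across, 95 mm high; origin at the centre of its underside
- scraper: scraper with black handle lying on the bench, about 200 mm long
- driver: screwdriver with red handle lying on the bench, about 170 mm long
- brayer: hand roller with red handle and black rubber drum lying on the bench, about 220 x 110 mm, 44 mm high
- spool_small: grey ring-shaped spool, 100 mm across, 45 mm high, lying on the bench

How it is judged (in metres and radians):
On the way, in this order (a step that is already met when the one before it is completed fails the run):
1. the pad where tab edge and strip edge meet is pressed by the fingers until the bed tips at least 0.015 rad towards it about both axes (pad about 2 mm down) (contact force between the fingers and pad_tab_strip above 0.5 N and value of joint each of bed_roll, bed_pitch below -0.015 rad), for 0.1 s.
2. the bed is let go and back level within 0.008 rad (value of joint bed_roll between -0.008 and 0.008 rad and value of joint bed_pitch between -0.008 and 0.008 rad and contact force between the fingers and bed below 0.1 N), for 0.1 s.
3. the pad diagonally opposite is pressed by the fingers until the bed tips at least 0.015 rad towards it about both axes (pad about 2 mm down) (contact force between the fingers and pad_far_plain above 0.5 N and value of joint each of bed_roll, bed_pitch above 0.015 rad), for 0.1 s.
4. the bed is let go and back level within 0.008 rad (all of step 2), for 0.1 s.
5. the other pad at the tab edge is pressed by the fingers until the bed tips at least 0.015 rad towards it about both axes (pad about 2 mm down) (contact force between the fingers and pad_tab_plain above 0.5 N and value of joint bed_roll above 0.015 rad and value of joint bed_pitch below -0.015 rad), for 0.1 s.
At the end, for the whole second after the job is handed in: The bed is level again (both tilts within 0.008 rad), and the two printed parts, glue stick, tools, roller and spool are within 20 mm of where they started (value of joint bed_roll between -0.008 and 0.008 rad and value of joint bed_pitch between -0.008 and 0.008 rad and distance of each of print_bracket, print_gear, glue_stick, scraper, driver, brayer, spool_small from where it was at the start of the episode below 0.02 m); the robot touches nothing.
It fails at once if the fourth pad (strip edge, away from the tab) is touched with more than 0.5 N (contact force between the fingers and pad_far_strip above 0.5 N).
It fails at once if the bed is pushed by the fingers with more than 18 N (contact force between the fingers and bed above 18 N).
It fails at once if the bed is hit or leaned on with the arm with more than 18 N (contact force between the arm and bed above 18 N).
It fails at once if the bed is pulled up by a pad instead of pressed (it rises 0.03 rad about both axes at the pad that is held) ((contact force between the fingers and pad_tab_strip above 0.5 N and value of joint each of bed_roll, bed_pitch above 0.03 rad) or (contact force between the fingers and pad_far_plain above 0.5 N and value of joint each of bed_roll, bed_pitch below -0.03 rad) or (contact force between the fingers and pad_tab_plain above 0.5 N and value of joint bed_roll below -0.03 rad and value of joint bed_pitch above 0.03 rad)).
It fails at once if a bystander is lifted, carried or shoved more than 20 mm (distance of any of print_bracket, print_gear, glue_stick, scraper, driver, brayer, spool_small from where it was at the start of the episode above 0.02 m).
It also fails if it takes over 42 s, if anything falls off the work surface, if the arm or the gripper's body presses on something with over 40 N, if the wrist force passes 120 N, or if a joint passes its speed limit or range.

## Working session

There is one attempt and no reset: what is moved stays moved. The work goes in short steps, Python scripts to look and compute and a shell command to move; the robot and the scene stay as the last step left them, time stands still between calls to the robot, and variables do not carry over. Pictures are saved under pics/ and viewed, about 8 in all and at most 12, crops included, and the job is handed in when it is done.

```bash
mkdir -p pics; ls; python3 - <<'E'
from cell import manip
import cv2,numpy as np
s=manip.read_state();print(s)
for n in("top","side"):
    p=manip.camera(n);cv2.imwrite(f"pics/{n}0.png",p["pixels"][:,:,::-1])
    print(n,p["fx"],p["cx"],p["cy"],p["k1"],np.round(p["extrinsics"],3).tolist())
    for o in("bed","pad_tab_strip","pad_far_plain","pad_tab_plain","pad_far_strip","print_bracket","print_gear","glue_stick","brayer"):
        print(o,[(np.round(d["location"]).tolist(),round(d["conf"],2)) for d in manip.search_frame(p,o)])
E
```

```text
pics
{'clock': 0.0, 'joints': array([-1.37457733e+00,  3.00484597e-01,  1.52157363e+00,  7.76896021e-06,
        1.32067497e+00, -6.65711273e-02]), 'qd': array([ 1.25215796e-03,  1.64113381e-05,  2.42301246e-04, -1.63218712e-03,
        1.01969847e-03,  6.19044310e-04]), 'effort': array([ 1.25940158e-03, -5.31804264e+01, -3.52738094e+01,  7.08442647e-02,
        2.44195590e-02, -9.08706420e-05]), 'eef_pos': array([ 142.83631403, -530.83684996,  179.7820885 ]), 'eef_rot': array([-3.14045514e+00, -8.33792211e-05,  2.62788149e-01]), 'wrist_force': array([0.05595569, 0.03491067, 0.30915781]), 'moment': array([-0.01594941, -0.0047942 ,  0.03155266]), 'finger_gap': 94.14963761638805}
top 404.6315100731686 258.35236286083796 193.61693271693466 -0.14691609261220095 [[-0.037, -0.999, 0.001, 32.304], [-0.979, 0.036, -0.203, 545.296], [0.202, -0.009, -0.979, 1041.814], [0.0, 0.0, 0.0, 1.0]]
bed [([584.0, 113.0, 60.0], 0.57)]
pad_tab_strip [([614.0, 108.0, 68.0], 0.63), ([590.0, 16.0, 64.0], 0.54)]
pad_far_plain [([580.0, 225.0, 65.0], 0.5)]
pad_tab_plain [([684.0, 121.0, 68.0], 0.59), ([481.0, 
[... 184 characters left out ...]
16.0, 59.0], 0.62), ([576.0, -398.0, 28.0], 0.61)]
side 393.66657603020417 249.93417325304347 187.7113825583164 -0.01895937666300766 [[-0.931, -0.365, 0.014, 490.45], [-0.291, 0.719, -0.632, 170.023], [0.22, -0.592, -0.775, 941.747], [0.0, 0.0, 0.0, 1.0]]
bed [([577.0, 129.0, 56.0], 0.68), ([580.0, 127.0, 57.0], 0.65)]
pad_tab_strip []
pad_far_plain [([579.0, 222.0, 66.0], 0.61)]
pad_tab_plain [([688.0, 120.0, 59.0], 0.57)]
pad_far_strip []
print_bracket [([568.0, 156.0, 68.0], 0.46), ([475.0, 209.0, 72.0], 0.16)]
print_gear [([615.0, 117.0, 63.0], 0.68), ([586.0, 125.0, 60.0], 0.38)]
glue_stick [([475.0, 210.0, 71.0], 0.8), ([568.0, 155.0, 69.0], 0.2)]
brayer [([585.0, -384.0, 23.0], 0.74)]
```

View pics/top0.png

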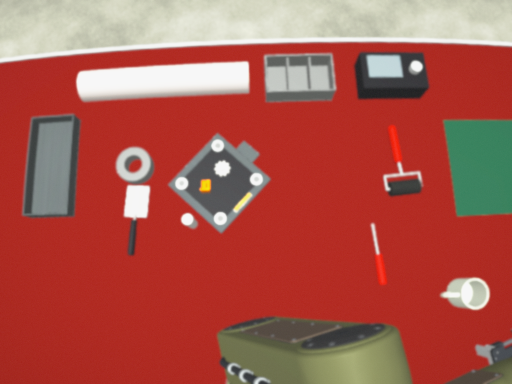

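View pics/side0.png

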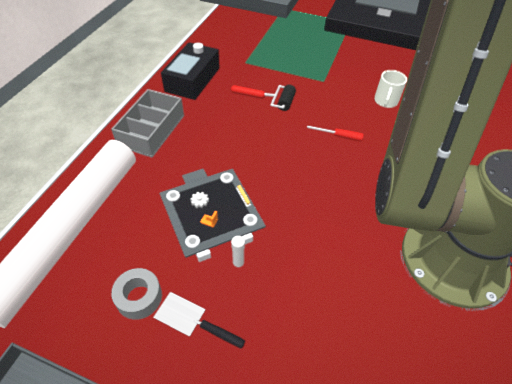

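Top view: the tab is at about (247,152) and the brass strip at (243,202). So tab_strip is the right pad (257,179), far_plain the left (181,183), tab_plain the far one (217,145), and the forbidden pad is the near one (220,218). The side view agrees.

```bash
cat > h.py <<'E'
import numpy as np,cv2
from cell import manip
def ray(p,uv,E,z):
    K=np.array([[p["fx"],0,p["cx"]],[0,p["fy"],p["cy"]],[0,0,1.]])
    n=cv2.undistortPoints(np.array([[uv]],float),K,np.array([p["k1"],0,0,0.]))[0,0]
    # k1 model: same as OpenCV
    R,t=E[:3,:3],E[:3,3]; c=-R.T@t; d=R.T@np.array([n[0],n[1],1]); return c+d*(z-c[2])/d[2]
def blob(img,uv,r=10,th=None):
    u,v=uv; g=img[v-r:v+r+1,u-r:u+r+1].min(2)
    th=th or (int(g.max())+int(np.median(g)))//2
    n,l,s,c=cv2.connectedComponentsWithStats((g>th).astype(np.uint8))
    i=1+np.argmax(s[1:,4]); return c[i]+[u-r,v-r],s[i].tolist()
E
python3 - <<'E'
from h import *
for n,P in(("top",dict(ts=(257,179),fp=(181,183),tp=(217,145),fs=(220,218))),("side",dict(ts=(227,178),fp=(193,241),tp=(173,196),fs=(250,219)))):
    p=manip.camera(n)
    for k,uv in P.items():
        c,s=blob(p["pixels"],uv); print(n,k,c.round(1),s[2:],ray(p,c,p["extrinsics"],64).round(1))
E
```

```text
top ts [256.2 178.8] [13, 13, 127] [585.6  16.9  64. ]
top fp [181.1 183. ] [13, 13, 131] [581.6 221.6  64. ]
top tp [217.2 145.1] [13, 13, 121] [685.9 121.5  64. ]
top fs [220.  218.1] [13, 13, 135] [481.5 117.   64. ]
side ts [226.2 177.1] [13, 11, 107] [585.7  18.9  64. ]
side fp [191.9 240.8] [15, 13, 149] [581.6 221.9  64. ]
side tp [172.4 195.1] [14, 11, 117] [685.3 122.3  64. ]
side fs [249.7 219.3] [14, 12, 129] [481.9 118.3  64. ]
```

Both cameras agree to about 2 mm. Targets: tab_strip (585.7,18), far_plain (581.6,221.8), tab_plain (685.6,122).

```bash
python3 -m crank '[{"offset":[0.015,0.018,0],"spin":0},{"offset":[0.04,0.05,0],"spin":0},{"offset":[0.065,0.08,0],"spin":0},{"offset":[0.09,0.112,0],"spin":0},{"offset":[0.115,0.143,0],"spin":0},{"offset":[0.14,0.173,0],"spin":0},{"offset":[0.165,0.204,0],"spin":0},{"offset":[0.18,0.223,0],"spin":0}]' 0 10
```

```text
clock: 1.77
eef_pos: [324.4, -305.6, 180.6]
eef_rot: [3.141, -0.001, 0.264]
wrist_force: [-0.2, -0.1, 1.1]
finger_gap: 44.2
```

```bash
python3 -m crank '[{"offset":[0.015,0.018,0],"spin":0},{"offset":[0.04,0.05,0],"spin":0},{"offset":[0.065,0.08,0],"spin":0},{"offset":[0.09,0.112,0],"spin":0},{"offset":[0.115,0.143,0],"spin":0},{"offset":[0.14,0.173,0],"spin":0},{"offset":[0.165,0.204,0],"spin":0},{"offset":[0.18,0.223,0],"spin":0}]'
```

```text
clock: 2.43
eef_pos: [506.0, -79.7, 180.6]
eef_rot: [3.141, -0.001, 0.266]
wrist_force: [-1.2, -0.5, 0.1]
finger_gap: 0.6
```

```bash
python3 -m crank '[{"offset":[0.015,0.018,0],"spin":0},{"offset":[0.035,0.043,0],"spin":0},{"offset":[0.055,0.067,0],"spin":0},{"offset":[0.072,0.088,0],"spin":0},{"offset":[0.080,0.098,-0.01],"spin":0},{"offset":[0.080,0.098,-0.035],"spin":0},{"offset":[0.080,0.098,-0.06],"spin":0},{"offset":[0.080,0.098,-0.07],"spin":0}]'; python3 - <<'E'
from h import *
s=manip.read_state(); p=manip.camera("wrist"); print(s["eef_pos"],s["wrist_force"]); q=manip.camera("side")
cv2.imwrite("pics/c1.png",np.hstack([p["pixels"][:,:,::-1][::1,::1],cv2.resize(q["pixels"][130:280,130:290,::-1],(288,384))]))
from scipy.spatial.transform import Rotation as Ro
H=p["hand_eye"];T=np.eye(4);T[:3,:3]=Ro.from_euler("xyz",s["eef_rot"]).as_matrix();T[:3,3]=s["eef_pos"]
E=np.linalg.inv(T@H)
K=np.array([[p["fx"],0,p["cx"]],[0,p["fy"],p["cy"]],[0,0,1.]])
for n,x in dict(ts=(585.7,18,64),tcp=s["eef_pos"],fp=(581.6,221.8,64),tp=(685.6,122,64)).items():
    print(n,cv2.projectPoints(np.array([x],float),cv2.Rodrigues(E[:3,:3])[0],E[:3,3],K,np.array([p["k1"],0,0,0.]))[0].round(1).ravel())
E
```

```text
clock: 3.1
eef_pos: [584.7, 18.6, 107.3]
eef_rot: [-3.141, 0.003, 0.266]
wrist_force: [-0.5, 0.3, -0.6]
finger_gap: 0.7
[584.67538205  18.60489921 107.32024434] [-0.46153257  0.27376961 -0.6476178 ]
ts [257.3 199.7]
tcp [256.5 217.4]
fp [ 30.5 145.2]
tp [164.8  51.7]
```

View pics/c1.png

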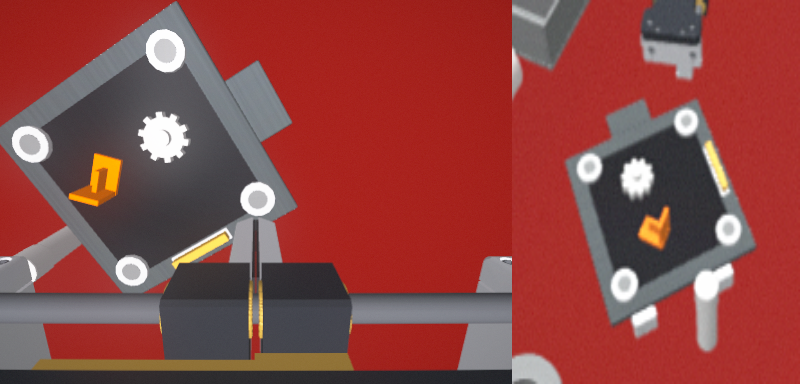

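The wrist picture puts the pad under the tip at (257,199), and the others at (30,145) and (165,51), all as predicted. Now I press the first pad.

```bash
python3 -m crank '[{"offset":[0.001,0,-0.01],"spin":0},{"offset":[0.001,0,-0.025],"spin":0},{"offset":[0.001,0,-0.036],"spin":0},{"offset":[0.001,0,-0.041],"spin":0},{"offset":[0.001,0,-0.044],"spin":0},{"offset":[0.001,0,-0.046],"spin":0},{"offset":[0.001,0,-0.048],"spin":0},{"offset":[0.001,0,-0.048],"spin":0}]'; python3 - <<'E'
from h import *
s=manip.read_state(); print(s["eef_pos"],s["wrist_force"]); q=manip.camera("side"); print(manip.read_state()["wrist_force"])
for k,uv in dict(fp=(193,241),tp=(173,196),fs=(250,219)).items(): print(k,blob(q["pixels"],uv)[0].round(1))
cv2.imwrite("pics/s1.png",cv2.resize(q["pixels"][130:280,130:290,::-1],(640,600)))
E
```

```text
clock: 3.87
eef_pos: [586.3, 18.2, 61.3]
eef_rot: [-3.141, 0.002, 0.266]
wrist_force: [-0.8, 0.4, 0.7]
finger_gap: 0.6
[586.26373628  18.22867932  61.29102015] [-0.76536671  0.42338625  0.65961559]
[-0.12554937  0.73806463 -0.82122952]
fp [191.9 240.8]
tp [172.4 195.1]
fs [249.8 219.3]
```

View pics/s1.png

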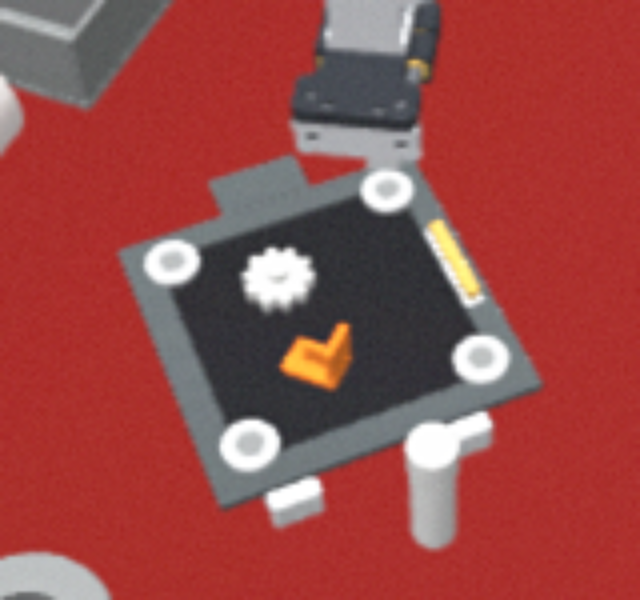

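```bash
python3 - <<'E'
from h import *
s=manip.read_state(); p=manip.camera("wrist"); print(s["eef_pos"],s["wrist_force"]); q=manip.camera("side"); t=manip.camera("top")
for n,c in(("side",q),("top",t)):
  K=np.array([[c["fx"],0,c["cx"]],[0,c["fy"],c["cy"]],[0,0,1.]]);E=c["extrinsics"]
  for x in([584.7,18.6,107.3],[586.3,18.2,61.3],[586.3,18.2,75]): print(n,x,cv2.projectPoints(np.array([x]),cv2.Rodrigues(E[:3,:3])[0],E[:3,3],K,np.array([c["k1"],0,0,0.]))[0].round(1).ravel())
a=cv2.resize(p["pixels"][130:290,180:340,::-1],(400,400),interpolation=cv2.INTER_CUBIC)
b=cv2.resize(q["pixels"][130:210,190:270,::-1],(400,400),interpolation=cv2.INTER_CUBIC)
cv2.imwrite("pics/c2.png",np.hstack([a,b]))
E
```

```text
[586.28008473  18.24531435  61.45427213] [-0.12554937  0.73806463 -0.82122952]
side [584.7, 18.6, 107.3] [226.1 165.8]
side [586.3, 18.2, 61.3] [226.2 177.5]
side [586.3, 18.2, 75] [226. 174.]
top [584.7, 18.6, 107.3] [255.5 175.2]
top [586.3, 18.2, 61.3] [255.7 178.8]
top [586.3, 18.2, 75] [255.7 177.6]
```

View pics/c2.png

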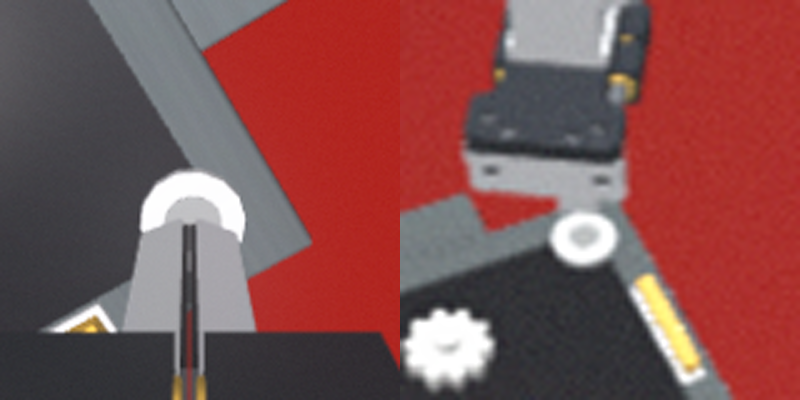

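The tip shows at about (225,171) in the side view, where the reported TCP should be at (226,177.5). There is no force and no tilt either, so the true tip seems higher than reported. The bed is compliant, so I'll go down in small steps and watch the force.

```bash
python3 -m crank '[{"offset":[0,0,-0.001],"spin":0},{"offset":[0,0,-0.002],"spin":0},{"offset":[0,0,-0.003],"spin":0},{"offset":[0,0,-0.004],"spin":0},{"offset":[0,0,-0.005],"spin":0},{"offset":[0,0,-0.006],"spin":0},{"offset":[0,0,-0.006],"spin":0},{"offset":[0,0,-0.006],"spin":0}]'; python3 - <<'E'
from h import *
s=manip.read_state(); print(s["eef_pos"],s["wrist_force"],s["moment"]); p=manip.camera("wrist");q=manip.camera("side")
for k,uv in dict(ts=(226,177),fp=(193,241),tp=(173,196),fs=(250,219)).items(): print(k,blob(q["pixels"],uv)[0].round(1))
H=p["hand_eye"];print(H.round(3).tolist(),p["fx"])
E=np.linalg.inv(H);K=np.array([[p["fx"],0,p["cx"]],[0,p["fy"],p["cy"]],[0,0,1.]])
for z in(0,-10,-20,-30): print(z,cv2.projectPoints(np.array([[0,0,z]],float),cv2.Rodrigues(E[:3,:3])[0],E[:3,3],K,np.array([p["k1"],0,0,0.]))[0].round(1).ravel())
E
```

```text
clock: 4.73
eef_pos: [586.2, 18.2, 55.4]
eef_rot: [-3.141, 0.002, 0.266]
wrist_force: [-0.3, 0.6, 0.2]
finger_gap: 0.6
[586.23765952  18.24559785  55.40213741] [-0.30404371  0.56630085  0.17737827] [0.00144838 0.01692946 0.0220112 ]
ts [226.3 177.7]
fp [191.9 240.8]
tp [172.4 195.1]
fs [249.7 219.3]
[[-0.001, -0.965, -0.263, 76.898], [1.0, -0.001, -0.0, -0.878], [0.0, -0.263, 0.965, -205.461], [0.0, 0.0, 0.0, 1.0]] 285.0176506374683
0 [256.5 217.4]
-10 [256.6 222.2]
-20 [256.6 227.4]
-30 [256.7 233.2]
```

```bash
python3 -m crank '[{"offset":[0,0,-0.001],"spin":0},{"offset":[0,0,-0.002],"spin":0},{"offset":[0,0,-0.003],"spin":0},{"offset":[0,0,-0.004],"spin":0},{"offset":[0,0,-0.005],"spin":0},{"offset":[0,0,-0.006],"spin":0},{"offset":[0,0,-0.007],"spin":0},{"offset":[0,0,-0.008],"spin":0}]'; python3 - <<'E'
from h import *
s=manip.read_state(); print(s["eef_pos"],s["wrist_force"]); p=manip.camera("wrist");q=manip.camera("side")
for k,uv in dict(fp=(193,241),tp=(173,196),fs=(250,219)).items(): print(k,blob(q["pixels"],uv)[0].round(1))
a=cv2.resize(p["pixels"][130:290,180:340,::-1],(400,400),interpolation=cv2.INTER_CUBIC)
b=cv2.resize(q["pixels"][130:210,190:270,::-1],(400,400),interpolation=cv2.INTER_CUBIC)
cv2.imwrite("pics/c3.png",np.hstack([a,b]))
E
```

```text
clock: 5.5
eef_pos: [586.3, 18.2, 47.4]
eef_rot: [-3.141, 0.002, 0.266]
wrist_force: [-0.7, -0.1, 0.1]
finger_gap: 0.6
[586.30537522  18.24819148  47.40050936] [-0.66332456 -0.11014585  0.107833  ]
fp [191.9 240.8]
tp [172.4 195.1]
fs [249.8 219.3]
```

View pics/c3.png

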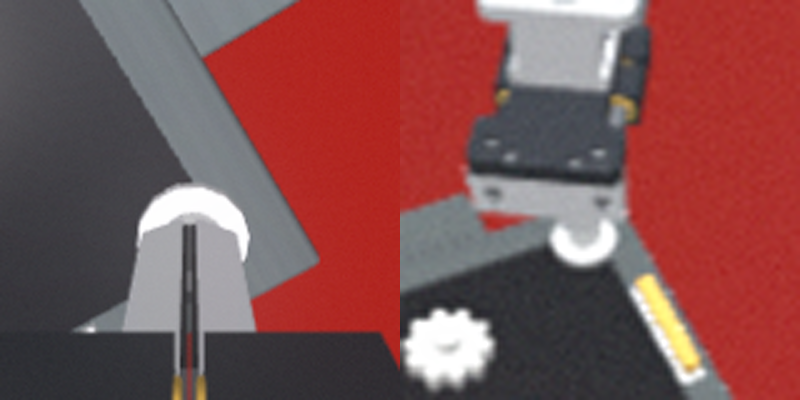

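Tip is now just above the pad in both views; continuing.

```bash
python3 -m crank '[{"offset":[0,0,-0.001],"spin":0},{"offset":[0,0,-0.002],"spin":0},{"offset":[0,0,-0.003],"spin":0},{"offset":[0,0,-0.004],"spin":0},{"offset":[0,0,-0.005],"spin":0},{"offset":[0,0,-0.006],"spin":0},{"offset":[0,0,-0.006],"spin":0},{"offset":[0,0,-0.006],"spin":0}]'; cat > chk.py <<'E'
from h import *
s=manip.read_state(); print(s["eef_pos"],s["wrist_force"]); q=manip.camera("side");t=manip.camera("top")
for n,c,P in(("side",q,dict(ts=(226,177),fp=(193,241),tp=(173,196),fs=(250,219))),("top",t,dict(ts=(257,179),fp=(181,183),tp=(217,145),fs=(220,218)))):
    print(n,*[(k,blob(c["pixels"],uv)[0].round(1).tolist()) for k,uv in P.items()])
E
python3 chk.py
```

```text
clock: 6.27
eef_pos: [586.2, 18.2, 41.3]
eef_rot: [-3.141, 0.002, 0.266]
wrist_force: [-0.2, -0.3, -0.1]
finger_gap: 0.3
[586.18866453  18.23641628  41.25240781] [-0.21140637 -0.25908052 -0.12958658]
side ('ts', [226.3, 178.8]) ('fp', [191.9, 240.8]) ('tp', [172.4, 195.1]) ('fs', [249.8, 219.3])
top ('ts', [248.0, 187.0]) ('fp', [181.0, 183.0]) ('tp', [217.1, 145.0]) ('fs', [215.8, 217.4])
```

```bash
python3 -m crank '[{"offset":[0,0,-0.001],"spin":0},{"offset":[0,0,-0.002],"spin":0},{"offset":[0,0,-0.003],"spin":0},{"offset":[0,0,-0.004],"spin":0},{"offset":[0,0,-0.005],"spin":0},{"offset":[0,0,-0.005],"spin":0},{"offset":[0,0,-0.005],"spin":0},{"offset":[0,0,-0.005],"spin":0}]'; python3 chk.py
```

```text
clock: 7.03
eef_pos: [586.4, 18.2, 36.5]
eef_rot: [-3.141, 0.001, 0.266]
wrist_force: [0.4, -1.3, 1.6]
finger_gap: 0.4
[586.35061581  18.18186684  36.4952763 ] [ 0.43961141 -1.33206969  1.61606654]
side ('ts', [226.0, 179.5]) ('fp', [191.9, 240.3]) ('tp', [172.5, 195.1]) ('fs', [249.7, 219.2])
top ('ts', [254.5, 169.0]) ('fp', [181.0, 182.8]) ('tp', [217.4, 145.1]) ('fs', [215.9, 217.3])
```

Contact: the diagonal pad has risen about 0.5 px and the force is 1.6 N. I'll go 3 mm further.

```bash
python3 -m crank '[{"offset":[0,0,-0.001],"spin":0},{"offset":[0,0,-0.002],"spin":0},{"offset":[0,0,-0.003],"spin":0},{"offset":[0,0,-0.0035],"spin":0},{"offset":[0,0,-0.0035],"spin":0},{"offset":[0,0,-0.0035],"spin":0},{"offset":[0,0,-0.0035],"spin":0},{"offset":[0,0,-0.0035],"spin":0}]'; python3 chk.py
```

```text
clock: 7.8
eef_pos: [586.4, 18.2, 33.1]
eef_rot: [-3.141, 0.001, 0.266]
wrist_force: [0.6, -3.0, 4.3]
finger_gap: 0.6
[586.41009621  18.16874414  33.07301294] [ 0.55376044 -2.95629523  4.34540267]
side ('ts', [226.4, 180.3]) ('fp', [191.9, 239.4]) ('tp', [172.6, 195.0]) ('fs', [249.8, 219.0])
top ('ts', [254.5, 169.0]) ('fp', [181.0, 182.5]) ('tp', [217.5, 145.1]) ('fs', [216.1, 217.3])
```

Diagonal pad is up 1.4 px (about 5.5 mm) at 4.3 N, so tap 1 counts. Releasing.

```bash
python3 -m crank '[{"offset":[0,0,0.004],"spin":0},{"offset":[0,0,0.01],"spin":0},{"offset":[0,0,0.02],"spin":0},{"offset":[0,0,0.032],"spin":0},{"offset":[0,0,0.046],"spin":0},{"offset":[0,0,0.058],"spin":0},{"offset":[0,0,0.067],"spin":0},{"offset":[0,0,0.07],"spin":0}]'; python3 chk.py
```

```text
clock: 8.57
eef_pos: [587.0, 18.2, 105.2]
eef_rot: [3.141, -0.001, 0.266]
wrist_force: [-0.0, -0.0, -1.2]
finger_gap: 0.2
[587.01378148  18.23017222 105.19837854] [-0.00925086 -0.01703677 -1.19331623]
side ('ts', [226.3, 177.1]) ('fp', [191.9, 240.8]) ('tp', [172.4, 195.1]) ('fs', [249.8, 219.3])
top ('ts', [249.2, 174.8]) ('fp', [181.0, 183.0]) ('tp', [217.1, 145.1]) ('fs', [214.8, 217.2])
```

```bash
python3 -m crank '[{"offset":[0,0.01,0],"spin":0},{"offset":[-0.001,0.035,0],"spin":0},{"offset":[-0.002,0.065,0],"spin":0},{"offset":[-0.003,0.1,0],"spin":0},{"offset":[-0.004,0.135,0],"spin":0},{"offset":[-0.005,0.17,0],"spin":0},{"offset":[-0.005,0.195,0],"spin":0},{"offset":[-0.005,0.204,0],"spin":0}]'; python3 chk.py
```

```text
clock: 9.33
eef_pos: [580.5, 226.0, 102.7]
eef_rot: [-3.141, 0.002, 0.269]
wrist_force: [-0.1, 0.3, 0.5]
finger_gap: 0.5
[580.4531285  226.03092829 102.7316818 ] [-0.07460166  0.34193348  0.53064684]
side ('ts', [226.3, 177.1]) ('fp', [191.8, 240.8]) ('tp', [177.9, 186.1]) ('fs', [249.8, 219.3])
top ('ts', [256.2, 178.8]) ('fp', [173.6, 187.5]) ('tp', [217.1, 145.0]) ('fs', [220.0, 218.1])
```

```bash
python3 -m crank '[{"offset":[0.001,-0.003,-0.005],"spin":0},{"offset":[0.001,-0.003,-0.02],"spin":0},{"offset":[0.001,-0.003,-0.035],"spin":0},{"offset":[0.001,-0.003,-0.047],"spin":0},{"offset":[0.001,-0.003,-0.055],"spin":0},{"offset":[0.001,-0.003,-0.059],"spin":0},{"offset":[0.001,-0.003,-0.06],"spin":0},{"offset":[0.001,-0.003,-0.06],"spin":0}]'; python3 chk.py; python3 - <<'E'
from h import *
q=manip.camera("side");p=manip.camera("wrist")
a=cv2.resize(p["pixels"][130:290,180:340,::-1],(400,400))
b=cv2.resize(q["pixels"][200:280,150:230,::-1],(400,400))
cv2.imwrite("pics/c4.png",np.hstack([a,b]))
E
```

```text
clock: 10.1
eef_pos: [582.1, 220.4, 43.0]
eef_rot: [-3.141, 0.002, 0.268]
wrist_force: [-0.1, -0.0, 0.1]
finger_gap: 0.6
[582.08188887 220.38054365  42.95257547] [-0.14177184 -0.01742791  0.14275311]
side ('ts', [228.5, 181.1]) ('fp', [197.3, 240.5]) ('tp', [171.3, 202.6]) ('fs', [249.8, 219.4])
top ('ts', [256.2, 178.8]) ('fp', [175.1, 186.9]) ('tp', [217.1, 145.0]) ('fs', [220.0, 218.1])
```

View pics/c4.png

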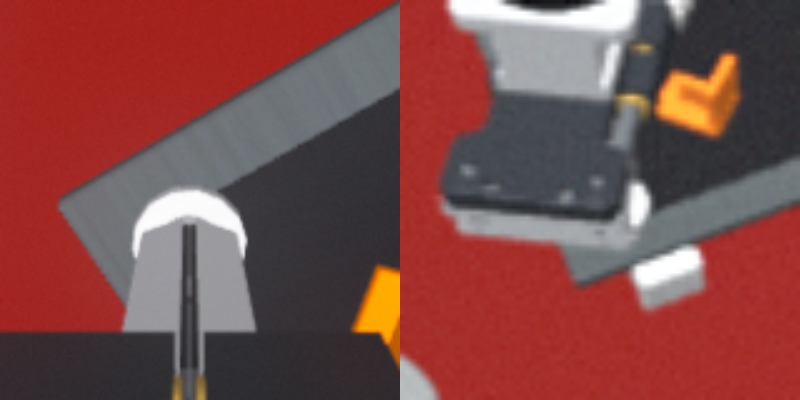

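Wrist view: the tip is over the far_plain pad, centred at about (190,225) in the crop. Pressing to z≈33.

```bash
python3 -m crank '[{"offset":[0,0,-0.003],"spin":0},{"offset":[0,0,-0.005],"spin":0},{"offset":[0,0,-0.007],"spin":0},{"offset":[0,0,-0.008],"spin":0},{"offset":[0,0,-0.009],"spin":0},{"offset":[0,0,-0.01],"spin":0},{"offset":[0,0,-0.01],"spin":0},{"offset":[0,0,-0.01],"spin":0}]'; python3 chk.py
```

```text
clock: 10.97
eef_pos: [582.3, 221.0, 33.7]
eef_rot: [-3.141, 0.0, 0.268]
wrist_force: [-0.5, 2.8, 4.0]
finger_gap: 0.5
[582.30347975 220.95885531  33.65409953] [-0.50958303  2.80122302  3.96437633]
side ('ts', [236.0, 186.5]) ('fp', [197.4, 242.1]) ('tp', [168.5, 203.6]) ('fs', [249.8, 219.5])
top ('ts', [255.9, 178.4]) ('fp', [174.8, 187.0]) ('tp', [217.0, 145.0]) ('fs', [219.9, 218.2])
```

4.0 N and about 5 mm of dip, so tap 2 counts. Releasing and moving to tab_plain.

```bash
python3 -m crank '[{"offset":[0,0,0.004],"spin":0},{"offset":[0,0,0.01],"spin":0},{"offset":[0,0,0.02],"spin":0},{"offset":[0,0,0.032],"spin":0},{"offset":[0,0,0.046],"spin":0},{"offset":[0,0,0.058],"spin":0},{"offset":[0,0,0.067],"spin":0},{"offset":[0,0,0.07],"spin":0}]'; python3 chk.py
```

```text
clock: 11.73
eef_pos: [583.0, 221.0, 105.9]
eef_rot: [-3.141, -0.002, 0.268]
wrist_force: [1.0, -0.1, 1.0]
finger_gap: 0.6
[582.95507524 220.99969529 105.88699036] [ 0.96934439 -0.12844568  0.98526997]
side ('ts', [226.3, 177.1]) ('fp', [191.9, 240.8]) ('tp', [164.3, 193.7]) ('fs', [249.8, 219.3])
top ('ts', [256.2, 178.8]) ('fp', [174.5, 186.9]) ('tp', [217.2, 145.0]) ('fs', [220.0, 218.1])
```

```bash
python3 -m crank '[{"offset":[0.008,-0.008,0],"spin":0},{"offset":[0.025,-0.025,0],"spin":0},{"offset":[0.045,-0.045,0],"spin":0},{"offset":[0.065,-0.065,0],"spin":0},{"offset":[0.083,-0.081,0],"spin":0},{"offset":[0.096,-0.093,0],"spin":0},{"offset":[0.103,-0.099,0],"spin":0},{"offset":[0.103,-0.099,0],"spin":0}]'; python3 chk.py
```

```text
clock: 12.5
eef_pos: [686.2, 120.1, 103.1]
eef_rot: [-3.141, 0.001, 0.266]
wrist_force: [-0.8, -0.1, -0.1]
finger_gap: 0.6
[686.21410201 120.05684758 103.08201496] [-0.84408894 -0.0521671  -0.0753797 ]
side ('ts', [226.2, 177.1]) ('fp', [191.9, 240.8]) ('tp', [172.4, 195.1]) ('fs', [249.8, 219.3])
top ('ts', [256.3, 178.8]) ('fp', [171.0, 184.0]) ('tp', [207.5, 150.8]) ('fs', [211.0, 210.0])
```

Level again. Descending on tab_plain.

```bash
python3 -m crank '[{"offset":[0,0.0015,-0.005],"spin":0},{"offset":[0,0.0015,-0.02],"spin":0},{"offset":[0,0.0015,-0.035],"spin":0},{"offset":[0,0.0015,-0.047],"spin":0},{"offset":[0,0.0015,-0.055],"spin":0},{"offset":[0,0.0015,-0.059],"spin":0},{"offset":[0,0.0015,-0.06],"spin":0},{"offset":[0,0.0015,-0.06],"spin":0}]'; python3 - <<'E'
from h import *
q=manip.camera("side");p=manip.camera("wrist")
a=cv2.resize(p["pixels"][130:290,180:340,::-1],(400,400))
b=cv2.resize(q["pixels"][155:235,135:215,::-1],(400,400))
cv2.imwrite("pics/c5.png",np.hstack([a,b]))
E
```

```text
clock: 13.27
eef_pos: [685.1, 123.7, 43.9]
eef_rot: [-3.141, 0.0, 0.268]
wrist_force: [-0.3, 0.2, -0.6]
finger_gap: 0.4
```

View pics/c5.png

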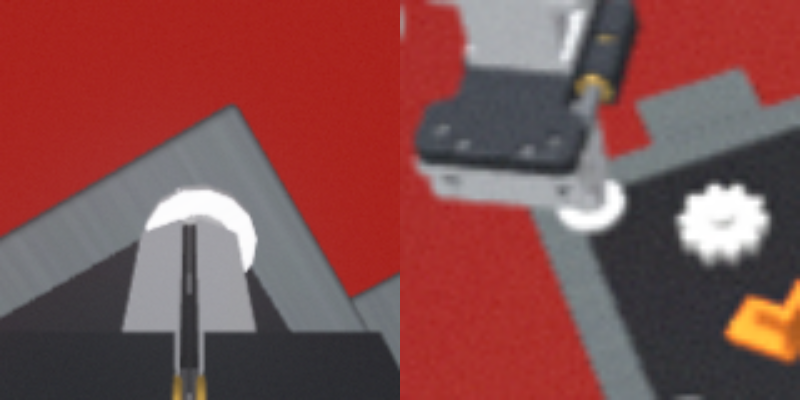

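The tip is over the tab_plain pad (crop 190,225), about 2 mm towards +y. I'll correct that and press.

```bash
python3 -m crank '[{"offset":[0,-0.002,-0.002],"spin":0},{"offset":[0,-0.002,-0.0045],"spin":0},{"offset":[0,-0.002,-0.007],"spin":0},{"offset":[0,-0.002,-0.0085],"spin":0},{"offset":[0,-0.002,-0.0095],"spin":0},{"offset":[0,-0.002,-0.0105],"spin":0},{"offset":[0,-0.002,-0.0105],"spin":0},{"offset":[0,-0.002,-0.0105],"spin":0}]'; python3 chk.py
```

```text
clock: 14.03
eef_pos: [685.8, 121.6, 34.3]
eef_rot: [-3.141, -0.002, 0.268]
wrist_force: [3.2, -0.5, 3.5]
finger_gap: 0.6
[685.78363929 121.64522755  34.31445822] [ 3.18380262 -0.47272085  3.48738689]
side ('ts', [226.2, 177.1]) ('fp', [191.8, 240.7]) ('tp', [173.6, 198.1]) ('fs', [249.6, 218.2])
top ('ts', [256.1, 178.7]) ('fp', [173.7, 181.9]) ('tp', [208.9, 152.7]) ('fs', [212.5, 216.2])
```

3.5 N and the opposite pad is up 1.1 px (about 4.3 mm), so tap 3 counts. Retracting.

```bash
python3 -m crank '[{"offset":[0,0,0.004],"spin":0},{"offset":[0,0,0.01],"spin":0},{"offset":[0,0,0.025],"spin":0},{"offset":[0,0,0.045],"spin":0},{"offset":[0,0,0.068],"spin":0},{"offset":[0,0,0.09],"spin":0},{"offset":[0,0,0.105],"spin":0},{"offset":[0,0,0.11],"spin":0}]'; python3 -m crank '[{"offset":[0,0,0],"spin":0},{"offset":[0,0,0],"spin":0},{"offset":[0,0,0],"spin":0},{"offset":[0,0,0],"spin":0},{"offset":[0,0,0],"spin":0},{"offset":[0,0,0],"spin":0},{"offset":[0,0,0],"spin":0},{"offset":[0,0,0],"spin":0}]';python3 chk.py; python3 - <<'E'
from h import *
cv2.imwrite("pics/end.png",manip.camera("side")["pixels"][:,:,::-1])
E
```

```text
clock: 14.8
eef_pos: [686.2, 121.9, 147.4]
eef_rot: [-3.142, -0.004, 0.268]
wrist_force: [0.7, -0.3, 0.5]
finger_gap: 0.5
clock: 15.47
eef_pos: [686.2, 121.9, 147.2]
eef_rot: [-3.142, -0.004, 0.268]
wrist_force: [-0.0, 0.0, 0.3]
finger_gap: 0.8
[686.15202971 121.87587101 147.18736941] [-0.02889419  0.02749154  0.25055455]
side ('ts', [226.3, 177.1]) ('fp', [192.0, 240.8]) ('tp', [172.4, 195.1]) ('fs', [249.8, 219.3])
top ('ts', [256.3, 178.8]) ('fp', [186.4, 191.8]) ('tp', [208.7, 147.9]) ('fs', [212.0, 215.3])
```

View pics/end.png

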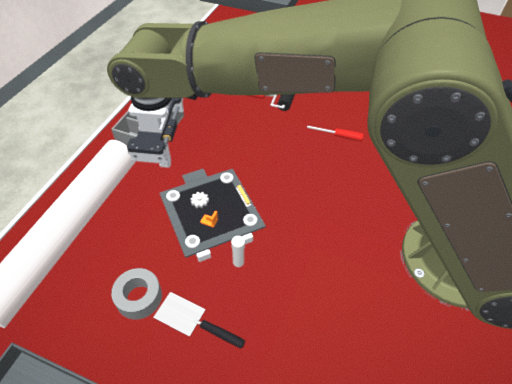

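The gripper is clear and the bed is level, with its pads back at their starting pixels. The gear (199,199), bracket (209,218), glue stick (238,250), spool, scraper and driver are where they were.

```bash
python3 -c "
from cell import manip
print(manip.sign_off())"
```

```text
the job is handed in; nothing more can be done
None
```

I tapped the three pads in the required order with shut fingertips and handed the job in at about 15.5 s on the robot's clock. No verdict was reported.

| Tap | Pad | Wrist force (vertical) | Dip (estimated) |
|---|---|---|---|
| 1 | pad_tab_strip | 4.3 N | about 5.5 mm |
| 2 | pad_far_plain | 4.0 N | about 5 mm |
| 3 | pad_tab_plain | 3.5 N | about 4.3 mm |

- **Dips:** I worked these out from how far the opposite pad rose in the side view for taps 1 and 3. For tap 2 the opposite pad was hidden there, so I used the tip height and force instead.
- **Bed level:** after each tap, the pads visible in the side view were back within about 0.1 px of where they started.
- **Fourth pad:** the fingers never went near it.
- **Surroundings:** the printed parts, glue stick, spool, scraper and driver look unmoved in the final side picture. The brayer was partly hidden by the arm there, but the arm never came near it.
- **Disagreement:** the fingertips first met a pad with the reported TCP at about z 38 mm, where the pad top should be at 64 mm. So the real tips are about 25 mm above the stated TCP. The side view showed this too, so I felt for the first contact in small steps and used that height for the other two pads.

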